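Unlock the gauging fixture's carriage with its captive draw screw

TASK

Unlock the gauging fixture: pull its captive screw up by the knob against the spring until you feel the thread, and keep pulling while you turn it anticlockwise so that the thread catches; then screw it up until it comes to its stop and stays up by itself. With the screw left up, draw the carriage fully out by its upright handle post and let go. Do not force anything, and leave the gauge blocks and the loose ring beside the fixture where they are.

Things in the scene. Friction and masses are not known exactly. Their poses are not given: they have to be found in the camera images.
- fixture: Dark steel base 122 x 245 x 12 mm, fixed on the bench, with a bridge carrying the screw's round housing (42 mm across, top 66 mm above the bench). Origin at bench level under the screw's axis, z up. The base runs along y from -185 to +60 mm; the carriage comes out towards -y. The bridge spans x (out to +-58 mm, 36 mm wide in y, its top 48 mm above the bench).
- knob (a point): Centre of the screw's round knurled steel knob, 30 mm in diameter, 24 mm high, over the fixture's origin; top 92 mm, underside 68 mm above the bench while the screw is down. Rises and turns with the screw. A grip of 20 N holds it well. More than 20 N between the screw's thread and the fixture's harms them, in pulling (beyond the spring and weight) or in turning it against a jam (0.28 N m).
- lift_screw: The captive screw, knob and shank on a vertical axis; origin on that axis, at bench level while it is down. Right-hand thread, 12 mm pitch (rises 1.9 mm per rad turned anticlockwise seen from above), 1.5 mm axial play. Turned while held lightly up against the thread, it is carried by it from screw_turn 0.8 on: let go, it sinks by the play and stays.
- screw_lift (a joint): Lift of the screw, m; 0 down (carriage locked), 0.008 to 0.021 when up at its stop. Spring 3 N down plus 0.25 N per mm of lift, weight 1.5 N. The hidden thread in the housing is met at 4 to 18 mm of lift, different each time, felt as a firm stop (8 N per mm). Not pulled up to it, the screw jams when turned to 0.5 rad; let go before 0.8 rad, it springs back down.
- screw_turn (a joint): Angle of the screw, rad, growing anticlockwise seen from above; starts at -0.2 to 0.2; hard stop at the end of the thread at 2.7. Turning takes 0.02 N m when free, up to 0.1 N m under a pull.
- handle (a point): Point on the axis of the carriage's upright round handle post (16 mm in diameter, top 66 mm above the bench), 52 mm above the bench; 92 mm from the screw's axis towards the fixture's -y when the carriage is in. The carriage is a steel plate 64 x 130 x 12 mm, top 24 mm above the bench; it carries a plated ring, 9 mm high, between post and screw.
- carriage_slide (a joint): Travel of the carriage in m towards the fixture's -y: 0 in, 0.070 fully out at its stop. It slides with about 2 N of friction. Its hole holds the screw's tip (8 mm deep, 1.5 mm of play) until the screw is up.
- block_low_mid (a point): Bystander: centre of a ground steel gauge block 30 x 35 x 20 mm, standing on the bench beside the fixture.
- block_high_mid (a point): Bystander: centre of a ground steel gauge block 30 x 35 x 28 mm, standing on the bench beside the fixture.
- loose_ring_mid (a point): Bystander: centre of a plated ring 62 mm across with an ear, 9 mm high, lying on the bench beside the fixture.

How it is judged (in metres and radians):
On the way, in this order (a step that is already met when the one before it is completed fails the run):
1. the thread has caught: the screw is raised and turned past the start of the thread (value of joint screw_turn above 0.9 rad and value of joint screw_lift above 0.004 m), for 0.1 s.
2. the screw is screwed up to its stop (carriage still in) and let go, and stays up (value of joint screw_turn above 2.5 rad and value of joint screw_lift above 0.0075 m and value of joint carriage_slide below 0.01 m and contact force between the fingers and lift_screw below 0.1 N), for 0.2 s.
3. the carriage is drawn fully out (value of joint carriage_slide above 0.064 m), for 0.2 s.
At the end, for the whole second after the job is handed in: The screw stands screwed up by itself (turned past 2.5 rad of its 2.7, raised over 7.5 mm), the carriage is out by more than 64 of its 70 mm, and each gauge block and the loose ring lie within 20 mm of where they were (value of joint carriage_slide above 0.064 m and value of joint screw_turn above 2.5 rad and value of joint screw_lift above 0.0075 m and distance of each of block_low_mid, block_high_mid, loose_ring_mid from where it was at the start of the episode below 0.02 m); the robot touches nothing.
It fails at once if the screw is forced: more than 20 N between the screw and the fixture (contact force between lift_screw and fixture above 20 N).
It fails at once if a gauge block or the loose ring is pushed away (distance of any of block_low_mid, block_high_mid, loose_ring_mid from where it was at the start of the episode above 0.02 m).
It also fails if it takes over 72 s, if anything falls off the work surface, if the arm or the gripper's body presses on something with over 40 N, if the wrist force passes 120 N, or if a joint passes its speed limit or range.

ROBOT

A 6-joint arm with a two-finger parallel gripper is mounted at the origin on a cart in front of the work surface, level with it; the furniture and walls round the work are solid. World frame = base frame: x ahead of the robot, y to its left, z up, the work surface at z = 0. Lengths are in m, angles in degrees, forces in N, time in s.
With the tool pointing down it reaches from about 0.4 to 0.825 m from the base axis. Payload 7 kg.
Tool frame: the origin (TCP) lies midway between the tips of the shut fingers; the grasp point (between the pads) lies 19 mm behind it; z points along the fingers, y is the line along which they close (so a half turn about z gives the same grasp; the last joint's range is limited). The gripper opens to 88 mm and grips with 3 to 60 N. Pads are 19 mm wide; open, the fingers measure 130 mm over their backs; the gripper's body (78 mm by 193 mm) begins 47 mm behind the grasp point.
Start: joints at [-57.92, 20.546, 0.682, 0, -70.136, -16.507], TCP at [0.181, -0.65, 0.227] pointing down, gripper open.
Joint ranges: [-176.03, 176.03], [-82.01, 121.73], [-58.28, 71.71], [-173.87, 95.51], [-174.79, -0.11], [-173.66, 173.66]. Speed limits (degrees/s): [136.94, 136.94, 172.46, 180, 180, 180].

INTERFACE

Orientations are given as [roll, pitch, yaw] about the fixed x, y, z axes, in that order (R = Rz(yaw) Ry(pitch) Rx(roll)).
In Python, from plant import r gives the robot as it stands. The module is installed in compiled form; this text tells all that it offers.
- The arm moves only by the tool play_rows, never from a script. Its argument "rows" is a list of rows, each an object with "slide": the shift along the tool's x, y, z as a fraction of full scale, a list of three; "delta_rot": the turn, a rotation vector about the tool's x, y, z as a fraction of full scale, a list of three; "fingers": the opening, from -1 (shut) to 1 (fully open). In form: [{"slide": [x, y, z], "delta_rot": [rx, ry, rz], "fingers": fingers}, ...]. A call has 1 to 8 rows; each row shifts and turns the commanded pose from where the row before left it, along the tool's axes as they then stand; what a row does not reach is not made up. Full scale, the value 1, is 0.15 m for a shift and 0.08 rad for a turn. A row lasts 1/8 s, in which the tool goes at most 62.5 mm and 10.7 degrees, less where a joint would pass 70% of its speed; a pose out of reach is approached as far as the arm can. A call with a number of a shift or a turn outside -1 to 1 is refused whole. A call with a gripper value outside its range is refused whole. The fingers move at their own pace and stop on an object; "squeeze" is the grip in N (left out, the last holds). Time passes only in rows, so rows that do not move let the fingers close. It gives the time, the measured TCP pose, the force, the opening and the grip force at its end, in the units of the state.
- r.get_state(): the state, without advancing time (a new reading comes with each control period).
- r.capture(name): name is "scene" or "side" or "wrist"; returns a dict with "image" (480x640x3 uint8, blue, green, red), "fx", "fy", "cx", "cy" (pixels), "R" (3x3) and "t" (3): a world point X has camera coordinates R X + t; the wrist camera has in their place "T_tool_cam" (4x4, takes a point from camera to tool coordinates, whose origin is the TCP and whose axes are the flange's). Camera axes: x right, y down, z forward; pixel columns grow to the right and rows downward; lengths in m; the calibration is good to about 2 mm. The wrist camera is an equidistant fisheye: a pixel r from the principal point sees the ray r / f radians off the axis. A picture is of the moment at which its call begins: read the wrist's pose just before it. There is no depth.
- r.close_job(): hands the job in; it is judged then, once.
The state is a dict: "time_s": time; "joints": joint angles; "qd": joint speeds; "joint_torque": joint torques, N m; "tcp_pos": TCP position; "eef_rot": TCP orientation; "contact_force": force on the tool from outside, world axes, zero at the start; "moment": the same for the moment, N m; "gripper_width": finger opening in m; "gripper_force": force on a finger pad.
Only numpy, scipy, OpenCV 4.12 (cv2) and the standard library are available. Lean on these libraries where they do the work, as an engineer would, in place of code of your own. Each camera call takes 0.05 s, during which the arm holds its last target. There are 200 camera calls.

## Working session

There is one attempt and no reset: what is moved stays moved. The work goes in short steps, Python scripts to look and compute and a tool call to move; the robot and the scene stay as the last step left them, time stands still between calls to the robot, and variables do not carry over. Pictures are saved under pics/ and viewed, at most 10 in all, crops included, and the job is handed in when it is done.

Besides the shell and the picture viewer there is one more tool, called after "Emit:" as name(argument=value, ...), one argument or row to a line, values as JSON. play_rows: Moves the arm, as the interface text tells. Shift numbers are shares of 0.15 m and turn numbers shares of 0.08 rad, none past 1 either way. Its arguments: {"type":"object","properties":{"rows":{"type":"array"},"squeeze":{"type":"number"}},"required":["rows"]}

```bash
mkdir -p pics; python3 - <<'E'
from plant import r
import cv2
s=r.get_state();print(s)
for n in("scene","side"):
    c=r.capture(n);cv2.imwrite(f"pics/{n}0.png",c["image"]);print(n,c["fx"],c["fy"],c["cx"],c["cy"],c["R"],c["t"])
c=r.capture("wrist");print(c["fx"],c["cx"],c["cy"],c["T_tool_cam"])
E
```

```text
{'time_s': 0.0, 'joints': array([-5.79200539e+01,  2.05899814e+01,  6.33599807e-01, -1.89826825e-02,
       -7.01362166e+01, -1.65065983e+01]), 'qd': array([ 0.00805422, -0.01177143, -0.00266602, -0.12364962,  0.02683854,
       -0.07270684]), 'joint_torque': array([-5.36384887e-04, -5.82721031e+01,  2.93068510e+01,  6.99753553e+00,
        6.93037538e-03, -1.14324419e-04]), 'tcp_pos': array([ 0.18104928, -0.64975587,  0.22564136]), 'eef_rot': array([ 1.79906147e+02, -9.20234294e-03, -1.64433109e+02]), 'contact_force': array([ 0.30225681, -0.23473367,  0.07319608]), 'moment': array([ 0.00341136, -0.04556537, -0.00628008]), 'gripper_force': 0.0, 'gripper_width': 0.08768970567057971}
scene 511.3221423581644 511.3221423581644 320.9815861317982 249.8141141387433 [[-0.90351594 -0.42855234  0.0013594 ]
 [-0.33211987  0.69819583 -0.63420736]
 [ 0.27084192 -0.57346794 -0.77316181]] [0.5718426  0.30985403 0.71184784]
side 566.4012794700213 566.4012794700213 312.3596540505867 238.58874424038441 [[ 0.8725129  -0.48802883  0.02343308]
 [-0.15090166 -0.3147818  -0.93709183]
 [ 0.46470414  0.81408862 -0.34829554]] [-0.59737801  0.17033709  0.58233593]
371.64829954431775 322.6578095942845 244.06565705615688 [[ 6.22340442e-04 -9.64826880e-01 -2.62885346e-01  6.99182233e-02]
 [ 9.99999695e-01  4.76458050e-04  6.18675483e-04 -1.01365362e-03]
 [-4.71660897e-04 -2.62885651e-01  9.64826882e-01 -1.58438973e-01]
 [ 0.00000000e+00  0.00000000e+00  0.00000000e+00  1.00000000e+00]]
```

View pics/scene0.png

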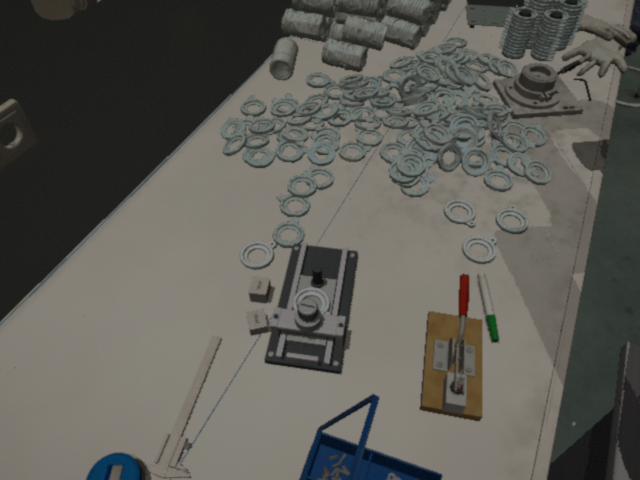

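View pics/side0.png

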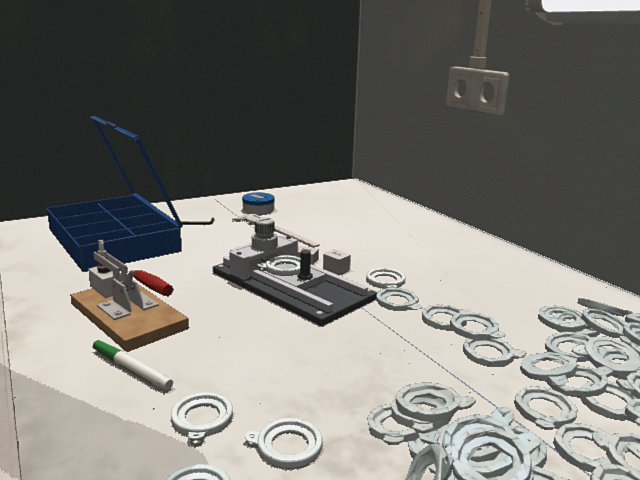

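The scene view shows the knob near (308,312), the post near (318,275) and blocks at (260,290) and (258,320). In the side view the knob is near (264,228) and the post near (306,263). I'll enlarge both.

```bash
python3 - <<'E'
import cv2,numpy as np
a=cv2.imread("pics/scene0.png")[235:380,230:370];b=cv2.imread("pics/side0.png")[190:335,205:400]
f=lambda i,k:cv2.resize(i,None,fx=k,fy=k,interpolation=cv2.INTER_CUBIC)
a=f(a,4);b=f(b,4)
cv2.imwrite("pics/a1.png",a);cv2.imwrite("pics/b1.png",b)
E
```

```text
(no output)
```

View pics/a1.png

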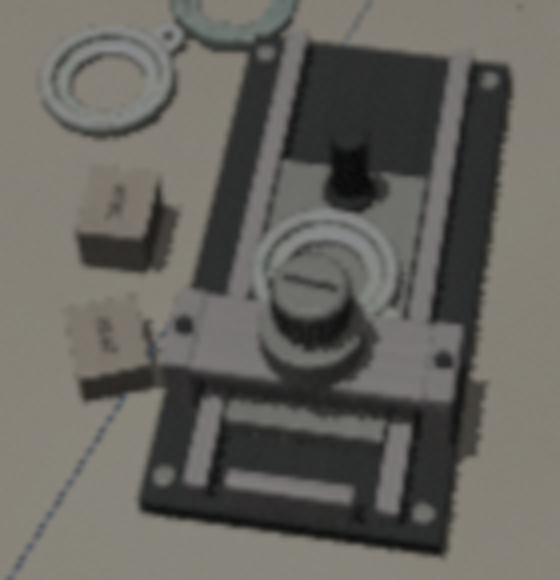

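View pics/b1.png

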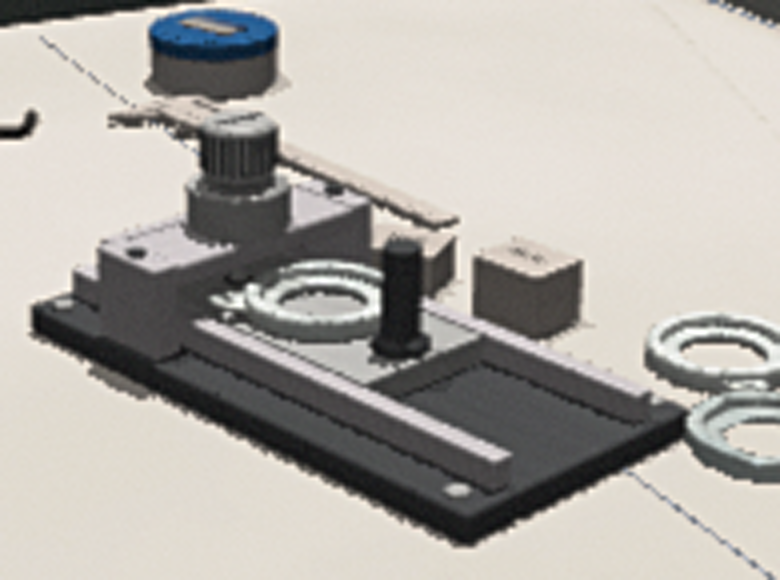

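Crop pixels (divide by 4, then add the offset):
- **Scene:** knob top (314,283), post top (352,140), base corners (250,40), (511,68), (445,545), (140,500).
- **Side:** knob top (241,125), post top (403,243).

```bash
cat > h.py <<'E'
import numpy as np
from plant import r
def ray(c,p):
    d=np.array([(p[0]-c["cx"])/c["fx"],(p[1]-c["cy"])/c["fy"],1]);return -c["R"].T@c["t"],c["R"].T@d
def plane(c,p,z):
    o,d=ray(c,p);return o+d*(z-o[2])/d[2]
def tri(a,p,b,q):
    o,d=ray(a,p);u,e=ray(b,q);s=np.linalg.lstsq(np.c_[d,-e],u-o,rcond=None)[0]
    A,B=o+d*s[0],u+e*s[1];return (A+B)/2,np.linalg.norm(A-B)
E
python3 - <<'E'
from h import *
a=r.capture("scene");b=r.capture("side")
A=lambda x,y:(x/4+230-.4,y/4+235-.4)
B=lambda x,y:(x/4+205-.4,y/4+190-.4)
np.set_printoptions(precision=4,suppress=True)
print("knob",tri(a,A(314,283),b,B(241,125)),plane(a,A(314,283),.092),plane(b,B(241,125),.092))
print("post",tri(a,A(352,140),b,B(403,243)),plane(a,A(352,140),.066),plane(b,B(403,243),.066))
C=[plane(a,A(*p),.012) for p in((250,40),(511,68),(445,545),(140,500))]
for i in range(4):print(C[i],np.linalg.norm(C[i]-C[i-1]))
m=(C[0]+C[1]-C[2]-C[3])[:2];print("-y dir deg",np.degrees(np.arctan2(m[1],m[0])))
for p in((118,190),(110,325)):print("block",plane(a,A(*p),.024))
print("ring",plane(a,A(106,80),.009))
E
```

```text
knob (array([0.6281, 0.0576, 0.0906]), np.float64(0.001653513314194742)) [0.6268 0.0588 0.092 ] [0.6275 0.0546 0.092 ]
post (array([ 0.6537, -0.0275,  0.0662]), np.float64(0.0037849807275311727)) [ 0.6518 -0.0265  0.066 ] [ 0.6565 -0.0257  0.066 ]
[ 0.7382 -0.0957  0.012 ] 0.23938190193081796
[ 0.6213 -0.1326  0.012 ] 0.12257953589670688
[0.5517 0.0991 0.012 ] 0.24196758558449885
[0.6683 0.1332 0.012 ] 0.12142137616511367
-y dir deg -73.15193284845525
block [0.7457 0.013  0.024 ]
block [0.7146 0.0741 0.024 ]
ring [ 0.7885 -0.0479  0.009 ]
```

```bash
cat >> h.py <<'E'
from scipy.spatial.transform import Rotation as Ro
def go(t,s=None):
    s=s or r.get_state();R=Ro.from_euler("xyz",s["eef_rot"],degrees=True);d=R.inv().apply(np.array(t)-s["tcp_pos"]);return d/.15
def st():
    s=r.get_state();np.set_printoptions(precision=4,suppress=True)
    for k in("time_s","tcp_pos","eef_rot","contact_force","moment","gripper_width","gripper_force","joints"):print(k,s[k])
E
python3 - <<'E'
from h import *
a=r.capture("scene");b=r.capture("side");np.set_printoptions(precision=4,suppress=True)
print("lid",tri(a,(375,397),b,(95,118)));print("lid2",tri(a,(318,432),b,(136,137)))
print("box",plane(a,(440,470),.04));print("clamp",tri(a,(464,340),b,(100,243)),plane(a,(482,416),0),plane(a,(464,275),.03))
print(go((.6275,.058,.2))); print(go((.65,-.1,.25)))
E
```

```text
lid (array([0.4435, 0.2213, 0.2417]), np.float64(0.0512055810044114))
lid2 (array([0.4997, 0.2639, 0.1998]), np.float64(0.02671284249135888))
box [0.3711 0.1854 0.04  ]
clamp (array([0.3876, 0.0258, 0.106 ]), np.float64(0.020025004095014738)) [0.3341 0.0699 0.    ] [ 0.4284 -0.1499  0.03  ]
[-4.1337  3.7489  0.1769]
[-3.9954  2.694  -0.1568]
```

Emit:
play_rows(
  rows=[
    {"slide": [-0.25,0.22,0],"delta_rot": [0,0,0],"fingers": 1},
    {"slide": [-0.25,0.22,0],"delta_rot": [0,0,0],"fingers": 1},
    {"slide": [-0.25,0.22,0],"delta_rot": [0,0,0],"fingers": 1},
    {"slide": [-0.25,0.22,0],"delta_rot": [0,0,0],"fingers": 1},
    {"slide": [-0.25,0.22,0],"delta_rot": [0,0,0],"fingers": 1},
    {"slide": [-0.25,0.22,0],"delta_rot": [0,0,0],"fingers": 1},
    {"slide": [-0.25,0.22,0],"delta_rot": [0,0,0],"fingers": 1},
    {"slide": [-0.25,0.22,0],"delta_rot": [0,0,0],"fingers": 1},
  ],
  squeeze=20,
)

```text
time_s: 1.35
tcp_pos: [0.4001, -0.3139, 0.2269]
eef_rot: [-180.0, 0.0, -164.4]
contact_force: [0.9, -0.6, 0.9]
gripper_width: 0.0875
gripper_force: 0.0
```

Emit:
play_rows(
  rows=[
    {"slide": [-0.25,0.22,0],"delta_rot": [0,0,0],"fingers": 1},
    {"slide": [-0.25,0.22,0],"delta_rot": [0,0,0],"fingers": 1},
    {"slide": [-0.25,0.22,0],"delta_rot": [0,0,0],"fingers": 1},
    {"slide": [-0.25,0.22,0],"delta_rot": [0,0,0],"fingers": 1},
    {"slide": [-0.25,0.22,0],"delta_rot": [0,0,0],"fingers": 1},
    {"slide": [-0.25,0.22,0],"delta_rot": [0,0,0],"fingers": 1},
    {"slide": [-0.2,0.2,0],"delta_rot": [0,0,0],"fingers": 1},
    {"slide": [0,0,0],"delta_rot": [0,0,0],"fingers": 1},
  ],
)

```text
time_s: 2.35
tcp_pos: [0.5848, -0.0249, 0.226]
eef_rot: [180.0, -0.0, -164.3]
contact_force: [0.2, -0.0, 0.0]
gripper_width: 0.0877
gripper_force: 0.0
```

```bash
python3 - <<'E'
from h import *
st();print(go((.6275,.058,.17)))
E
```

```text
time_s 2.35
tcp_pos [ 0.5848 -0.0249  0.226 ]
eef_rot [ 179.9968   -0.0199 -164.2659]
contact_force [ 0.1639 -0.0396  0.0194]
moment [-0.0359  0.104   0.0394]
gripper_width 0.0876954914199609
gripper_force 0.0
joints [ 16.6846  12.1991 -11.0122  -0.0039 -66.8085 -90.949 ]
[-0.4238  0.4549  0.3735]
```

Emit:
play_rows(
  rows=[
    {"slide": [-0.14,0.15,0.12],"delta_rot": [0,0,0],"fingers": 1},
    {"slide": [-0.14,0.15,0.12],"delta_rot": [0,0,0],"fingers": 1},
    {"slide": [-0.143,0.155,0.13],"delta_rot": [0,0,0],"fingers": 1},
    {"slide": [0,0,0],"delta_rot": [0,0,0],"fingers": 1},
    {"slide": [0,0,0],"delta_rot": [0,0,0],"fingers": 1},
  ],
)

```text
time_s: 2.98
tcp_pos: [0.6264, 0.0555, 0.1707]
eef_rot: [-180.0, -0.1, -164.4]
contact_force: [0.4, -0.7, -0.4]
gripper_width: 0.0879
gripper_force: 0.0
```

```bash
python3 - <<'E'
from h import *
import cv2
st();c=r.capture("wrist");cv2.imwrite("pics/w1.png",c["image"])
E
```

```text
time_s 2.975
tcp_pos [0.6264 0.0555 0.1707]
eef_rot [-179.9857   -0.0544 -164.4087]
contact_force [ 0.4143 -0.6695 -0.4453]
moment [ 0.017   0.0263 -0.0052]
gripper_width 0.08786891149191331
gripper_force 0.0
joints [ 22.8227  18.5499  -9.844    0.0084 -61.6618 -97.2354]
```

View pics/w1.png

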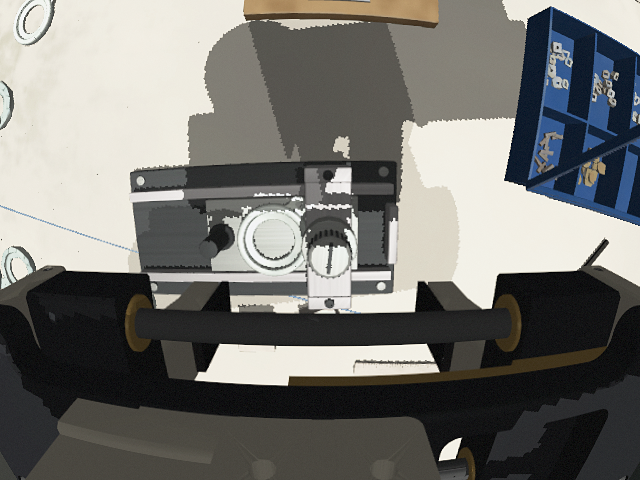

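The wrist view shows the knob's top face at about (329,260), the post's top at about (208,248) and the base level in the image.

```bash
cat >> h.py <<'E'
import cv2
def wplane(c,s,p,z):
    T=c["T_tool_cam"];x,y=p[0]-c["cx"],p[1]-c["cy"];q=np.hypot(x,y);th=q/c["fx"]
    d=np.array([x/q*np.sin(th),y/q*np.sin(th),np.cos(th)])
    R=Ro.from_euler("xyz",s["eef_rot"],degrees=True)
    o=s["tcp_pos"]+R.apply(T[:3,3]);d=R.apply(T[:3,:3]@d);return o+d*(z-o[2])/d[2]
E
python3 - <<'E'
from h import *
s=r.get_state();c=r.capture("wrist")
k=wplane(c,s,(329,260),.092);print(k,wplane(c,s,(208,248),.066))
for e in((312,260),(346,260),(329,244),(329,277)):print(wplane(c,s,e,.092))
C=[wplane(c,s,p,.012) for p in((133,172),(396,162),(393,291),(138,293))];
for i in range(4):print(C[i],np.linalg.norm(C[i]-C[i-1]))
g=cv2.cvtColor(c["image"],cv2.COLOR_BGR2GRAY)[225:300,290:370]
cv2.imwrite("pics/w1c.png",cv2.resize(g,None,fx=7,fy=7,interpolation=cv2.INTER_CUBIC))
E
```

```text
[0.6312873  0.06005599 0.092     ] [ 0.65505612 -0.02840157  0.066     ]
[0.63435724 0.04906676 0.092     ]
[0.6282275  0.07106718 0.092     ]
[0.62058302 0.05701196 0.092     ]
[0.64298721 0.06338924 0.092     ]
[ 0.62324987 -0.12989509  0.012     ] 0.12135683889762
[0.55537905 0.09991388 0.012     ] 0.239621809304895
[0.66884423 0.13438536 0.012     ] 0.11858596546310839
[ 0.74251612 -0.1074665   0.012     ] 0.2528237850305027
```

View pics/w1c.png

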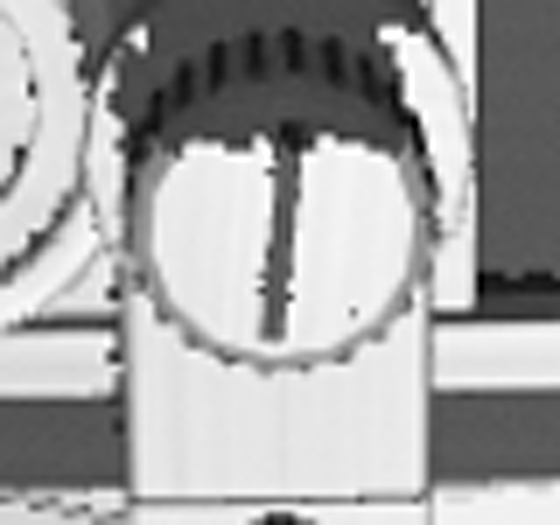

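```bash
python3 - <<'E'
from h import *
print(go((.629,.0588,.072)))
E
```

```text
[-0.02202753  0.01974463  0.66361027]
```

Emit:
play_rows(
  rows=[
    {"slide": [-0.022,0.02,0],"delta_rot": [0,0,0],"fingers": 1},
    {"slide": [0,0,0.2],"delta_rot": [0,0,0],"fingers": 1},
    {"slide": [0,0,0.2],"delta_rot": [0,0,0],"fingers": 1},
    {"slide": [0,0,0.16],"delta_rot": [0,0,0],"fingers": 1},
    {"slide": [0,0,0.08],"delta_rot": [0,0,0],"fingers": 1},
    {"slide": [0,0,0.02],"delta_rot": [0,0,0],"fingers": 0},
    {"slide": [0,0,0],"delta_rot": [0,0,0],"fingers": 0},
    {"slide": [0,0,0],"delta_rot": [0,0,0],"fingers": 0},
  ],
  squeeze=4,
)

```text
time_s: 4.08
tcp_pos: [0.6295, 0.0595, 0.0731]
eef_rot: [180.0, 0.1, -164.4]
contact_force: [0.9, 0.3, 0.2]
gripper_width: 0.0629
gripper_force: 0.0
```

Emit:
play_rows(
  rows=[
    {"slide": [0,0,0],"delta_rot": [0,0,0],"fingers": -1},
    {"slide": [0,0,0],"delta_rot": [0,0,0],"fingers": -1},
    {"slide": [0,0,0],"delta_rot": [0,0,0],"fingers": -1},
    {"slide": [0,0,0],"delta_rot": [0,0,0],"fingers": -1},
  ],
)

```text
time_s: 4.58
tcp_pos: [0.6289, 0.0602, 0.0722]
eef_rot: [179.9, 0.0, -164.4]
contact_force: [-3.5, 5.4, 2.7]
gripper_width: 0.0298
gripper_force: 4.0
```

```bash
python3 - <<'E'
from h import *
st()
E
```

```text
time_s 4.575
tcp_pos [0.6289 0.0602 0.0722]
eef_rot [ 179.9397    0.0331 -164.4278]
contact_force [-3.467   5.4025  2.6717]
moment [1.6563 0.8185 0.0284]
gripper_width 0.029758596250738636
gripper_force 4.002416219655061
joints [ 23.1061  24.154  -15.7298  -0.0724 -50.0756 -97.4875]
```

Emit:
play_rows(
  rows=[
    {"slide": [0,0.004,0],"delta_rot": [0,0,0],"fingers": -1},
    {"slide": [0,0,0],"delta_rot": [0,0,0],"fingers": -1},
    {"slide": [0,0,0],"delta_rot": [0,0,0],"fingers": -1},
  ],
)

```text
time_s: 4.95
tcp_pos: [0.6288, 0.0602, 0.0722]
eef_rot: [180.0, 0.0, -164.4]
contact_force: [-2.5, 4.3, 2.9]
gripper_width: 0.0299
gripper_force: 4.0
```

Emit:
play_rows(
  rows=[
    {"slide": [0.003,0.01,0],"delta_rot": [0,0,0],"fingers": -1},
    {"slide": [0,0,-0.006],"delta_rot": [0,0,0],"fingers": -1},
    {"slide": [0,0,0],"delta_rot": [0,0,0],"fingers": -1},
    {"slide": [0,0,0],"delta_rot": [0,0,0],"fingers": -1},
  ],
)

```text
time_s: 5.45
tcp_pos: [0.6281, 0.0609, 0.0726]
eef_rot: [-180.0, -0.0, -164.4]
contact_force: [3.3, -1.3, -4.4]
gripper_width: 0.0297
gripper_force: 4.0
```

Emit:
play_rows(
  rows=[
    {"slide": [-0.003,-0.003,0.003],"delta_rot": [0,0,0],"fingers": -1},
    {"slide": [0,0,0],"delta_rot": [0,0,0],"fingers": -1},
    {"slide": [0,0,0],"delta_rot": [0,0,0],"fingers": -1},
    {"slide": [0,0,0],"delta_rot": [0,0,0],"fingers": -1},
  ],
  squeeze=20,
)

```text
time_s: 5.95
tcp_pos: [0.6283, 0.0608, 0.0724]
eef_rot: [-180.0, -0.0, -164.4]
contact_force: [2.3, -1.2, -3.5]
gripper_width: 0.0291
gripper_force: 20.0
```

Emit:
play_rows(
  rows=[
    {"slide": [0,0,-0.005],"delta_rot": [0,0,0],"fingers": -1},
    {"slide": [0,0,-0.005],"delta_rot": [0,0,0],"fingers": -1},
    {"slide": [0,0,-0.005],"delta_rot": [0,0,0],"fingers": -1},
    {"slide": [0,0,-0.005],"delta_rot": [0,0,0],"fingers": -1},
    {"slide": [0,0,0],"delta_rot": [0,0,0],"fingers": -1},
    {"slide": [0,0,0],"delta_rot": [0,0,0],"fingers": -1},
  ],
)

```text
time_s: 6.7
tcp_pos: [0.6283, 0.0608, 0.0754]
eef_rot: [-180.0, -0.0, -164.4]
contact_force: [1.6, -1.1, -5.3]
gripper_width: 0.0292
gripper_force: 20.0
```

Emit:
play_rows(
  rows=[
    {"slide": [0,0,-0.005],"delta_rot": [0,0,0],"fingers": -1},
    {"slide": [0,0,-0.005],"delta_rot": [0,0,0],"fingers": -1},
    {"slide": [0,0,0],"delta_rot": [0,0,0],"fingers": -1},
    {"slide": [0,0,0],"delta_rot": [0,0,0],"fingers": -1},
  ],
)

```text
time_s: 7.2
tcp_pos: [0.6284, 0.0608, 0.077]
eef_rot: [180.0, -0.0, -164.4]
contact_force: [1.8, -2.6, -5.9]
gripper_width: 0.0291
gripper_force: 20.0
```

Emit:
play_rows(
  rows=[
    {"slide": [0,0,-0.005],"delta_rot": [0,0,0],"fingers": -1},
    {"slide": [0,0,0],"delta_rot": [0,0,0],"fingers": -1},
    {"slide": [0,0,0],"delta_rot": [0,0,0],"fingers": -1},
  ],
)

```text
time_s: 7.58
tcp_pos: [0.6284, 0.0609, 0.0777]
eef_rot: [180.0, -0.0, -164.4]
contact_force: [1.8, -2.0, -4.5]
gripper_width: 0.0292
gripper_force: 20.0
```

Emit:
play_rows(
  rows=[
    {"slide": [0,0,-0.005],"delta_rot": [0,0,0],"fingers": -1},
    {"slide": [0,0,-0.005],"delta_rot": [0,0,0],"fingers": -1},
    {"slide": [0,0,0],"delta_rot": [0,0,0],"fingers": -1},
  ],
)

```text
time_s: 7.95
tcp_pos: [0.6284, 0.0608, 0.0793]
eef_rot: [180.0, -0.0, -164.4]
contact_force: [1.9, -1.0, -5.5]
gripper_width: 0.0287
gripper_force: 20.0
```

```bash
python3 - <<'E'
from h import *
st()
E
```

```text
time_s 7.95
tcp_pos [0.6284 0.0608 0.0793]
eef_rot [ 179.999    -0.0036 -164.43  ]
contact_force [ 1.9342 -1.0396 -5.515 ]
moment [-0.6679 -0.6673 -0.0341]
gripper_width 0.0286580257159645
gripper_force 19.99655488427379
joints [ 23.2139  23.692  -15.4029  -0.0019 -50.9086 -97.6428]
```

Emit:
play_rows(
  rows=[
    {"slide": [0,0,-0.005],"delta_rot": [0,0,0],"fingers": -1},
    {"slide": [0,0,-0.005],"delta_rot": [0,0,0],"fingers": -1},
    {"slide": [0,0,0],"delta_rot": [0,0,0],"fingers": -1},
  ],
)

```text
time_s: 8.32
tcp_pos: [0.6283, 0.0608, 0.0806]
eef_rot: [180.0, -0.0, -164.4]
contact_force: [1.9, -1.8, -7.6]
gripper_width: 0.0292
gripper_force: 20.0
```

Emit:
play_rows(
  rows=[
    {"slide": [0,0,-0.004],"delta_rot": [0,0,0],"fingers": -1},
    {"slide": [0,0,0],"delta_rot": [0,0,0],"fingers": -1},
    {"slide": [0,0,0],"delta_rot": [0,0,0],"fingers": -1},
  ],
)

```text
time_s: 8.7
tcp_pos: [0.6283, 0.0608, 0.0811]
eef_rot: [180.0, -0.0, -164.4]
contact_force: [3.0, -2.5, -10.5]
gripper_width: 0.0293
gripper_force: 20.0
```

Emit:
play_rows(
  rows=[
    {"slide": [0,0,-0.001],"delta_rot": [0,0,-1],"fingers": -1},
    {"slide": [0,0,-0.001],"delta_rot": [0,0,-1],"fingers": -1},
    {"slide": [0,0,0],"delta_rot": [0,0,0],"fingers": -1},
  ],
)

```text
time_s: 9.07
tcp_pos: [0.6283, 0.0608, 0.0815]
eef_rot: [180.0, -0.0, -155.3]
contact_force: [2.8, -1.1, -10.9]
gripper_width: 0.0291
gripper_force: 20.0
```

```bash
python3 - <<'E'
from h import *
st()
E
```

```text
time_s 9.075
tcp_pos [0.6283 0.0608 0.0815]
eef_rot [ 179.9945   -0.0193 -155.2924]
contact_force [  2.797   -1.1382 -10.873 ]
moment [-0.7619 -1.193   0.0188]
gripper_width 0.029105791339892974
gripper_force 19.992119585804176
joints [ 23.2166  23.5587 -15.2792  -0.0064 -51.1816 -88.505 ]
```

Emit:
play_rows(
  rows=[
    {"slide": [0,0,-0.001],"delta_rot": [0,0,-1],"fingers": -1},
    {"slide": [0,0,-0.001],"delta_rot": [0,0,-1],"fingers": -1},
    {"slide": [0,0,-0.001],"delta_rot": [0,0,-1],"fingers": -1},
    {"slide": [0,0,0],"delta_rot": [0,0,0],"fingers": -1},
  ],
)

```text
time_s: 9.57
tcp_pos: [0.6283, 0.0609, 0.082]
eef_rot: [180.0, -0.0, -141.6]
contact_force: [2.8, -1.6, -10.9]
gripper_width: 0.0292
gripper_force: 20.0
```

```bash
python3 - <<'E'
from h import *
st()
E
```

```text
time_s 9.575
tcp_pos [0.6283 0.0609 0.082 ]
eef_rot [ 179.9916   -0.0121 -141.6312]
contact_force [  2.7634  -1.6416 -10.8838]
moment [-0.7475 -1.135   0.0438]
gripper_width 0.029214411700471662
gripper_force 19.991800823117956
joints [ 23.2176  23.5283 -15.253   -0.0063 -51.2326 -74.8448]
```

Emit:
play_rows(
  rows=[
    {"slide": [0,0,-0.001],"delta_rot": [0,0,-1],"fingers": -1},
    {"slide": [0,0,-0.001],"delta_rot": [0,0,-1],"fingers": -1},
    {"slide": [0,0,-0.001],"delta_rot": [0,0,-1],"fingers": -1},
    {"slide": [0,0,0],"delta_rot": [0,0,0],"fingers": -1},
  ],
)

```text
time_s: 10.07
tcp_pos: [0.6283, 0.0609, 0.0824]
eef_rot: [180.0, -0.0, -127.9]
contact_force: [2.2, -2.5, -10.7]
gripper_width: 0.0292
gripper_force: 20.0
```

```bash
python3 - <<'E'
from h import *
st()
E
```

```text
time_s 10.075
tcp_pos [0.6283 0.0609 0.0824]
eef_rot [ 179.989    -0.0069 -127.9292]
contact_force [  2.1949  -2.5074 -10.66  ]
moment [-0.6776 -1.1077  0.0422]
gripper_width 0.029241714552086236
gripper_force 19.991530980732932
joints [ 23.2189  23.4982 -15.2261  -0.0081 -51.2871 -61.1431]
```

Emit:
play_rows(
  rows=[
    {"slide": [0,0,-0.001],"delta_rot": [0,0,-1],"fingers": -1},
    {"slide": [0,0,-0.001],"delta_rot": [0,0,-1],"fingers": -1},
    {"slide": [0,0,-0.001],"delta_rot": [0,0,-1],"fingers": -1},
    {"slide": [0,0,-0.001],"delta_rot": [0,0,-1],"fingers": -1},
    {"slide": [0,0,-0.001],"delta_rot": [0,0,-1],"fingers": -1},
    {"slide": [0,0,0],"delta_rot": [0,0,0],"fingers": -1},
  ],
)

```text
time_s: 10.82
tcp_pos: [0.6283, 0.0609, 0.0832]
eef_rot: [180.0, -0.0, -105.0]
contact_force: [2.7, -1.5, -10.3]
gripper_width: 0.029
gripper_force: 20.0
```

```bash
python3 - <<'E'
from h import *
st()
E
```

```text
time_s 10.825
tcp_pos [0.6283 0.0609 0.0832]
eef_rot [ 179.9857   -0.0052 -105.0377]
contact_force [  2.7127  -1.4843 -10.324 ]
moment [-0.6746 -1.0996  0.0575]
gripper_width 0.028967699872094757
gripper_force 19.991552737992606
joints [ 23.2171  23.4523 -15.1828  -0.0061 -51.3794 -38.251 ]
```

Emit:
play_rows(
  rows=[
    {"slide": [0,0,-0.001],"delta_rot": [0,0,-1],"fingers": -1},
    {"slide": [0,0,-0.001],"delta_rot": [0,0,-1],"fingers": -1},
    {"slide": [0,0,-0.001],"delta_rot": [0,0,-1],"fingers": -1},
    {"slide": [0,0,-0.001],"delta_rot": [0,0,-1],"fingers": -1},
    {"slide": [0,0,-0.001],"delta_rot": [0,0,-1],"fingers": -1},
    {"slide": [0,0,-0.001],"delta_rot": [0,0,-1],"fingers": -1},
    {"slide": [0,0,0],"delta_rot": [0,0,0],"fingers": -1},
  ],
)

```text
time_s: 11.7
tcp_pos: [0.6284, 0.0609, 0.0841]
eef_rot: [180.0, 0.0, -77.5]
contact_force: [3.0, -1.8, -12.2]
gripper_width: 0.0292
gripper_force: 20.0
```

```bash
python3 - <<'E'
from h import *
st()
E
```

```text
time_s 11.7
tcp_pos [0.6284 0.0609 0.0841]
eef_rot [179.99     0.0007 -77.5486]
contact_force [  2.9703  -1.8394 -12.1903]
moment [-0.7035 -0.9689  0.0208]
gripper_width 0.029222191557617346
gripper_force 19.991605974646518
joints [ 23.2161  23.3941 -15.1324  -0.0033 -51.4832 -10.7626]
```

Emit:
play_rows(
  rows=[
    {"slide": [0,0,0],"delta_rot": [0,0,-1],"fingers": -1},
    {"slide": [0,0,-0.001],"delta_rot": [0,0,-1],"fingers": -1},
    {"slide": [0,0,-0.001],"delta_rot": [0,0,-1],"fingers": -1},
    {"slide": [0,0,-0.001],"delta_rot": [0,0,-1],"fingers": -1},
    {"slide": [0,0,-0.001],"delta_rot": [0,0,-1],"fingers": -1},
    {"slide": [0,0,-0.001],"delta_rot": [0,0,-1],"fingers": -1},
    {"slide": [0,0,0],"delta_rot": [0,0,0],"fingers": -1},
  ],
)

```text
time_s: 12.58
tcp_pos: [0.6284, 0.0608, 0.0849]
eef_rot: [180.0, 0.0, -50.1]
contact_force: [2.8, -2.0, -10.8]
gripper_width: 0.0295
gripper_force: 20.0
```

```bash
python3 - <<'E'
from h import *
st()
c=r.capture("scene");cv2.imwrite("pics/s2.png",cv2.resize(c["image"][235:380,230:370],None,fx=4,fy=4))
E
```

```text
time_s 12.575
tcp_pos [0.6284 0.0608 0.0849]
eef_rot [179.9929   0.0013 -50.0536]
contact_force [  2.7966  -1.9814 -10.8134]
moment [-0.766  -0.9758  0.0522]
gripper_width 0.029490788302956164
gripper_force 19.993764465325512
joints [ 23.2161  23.3456 -15.0875   0.0011 -51.5741  16.7297]
```

View pics/s2.png

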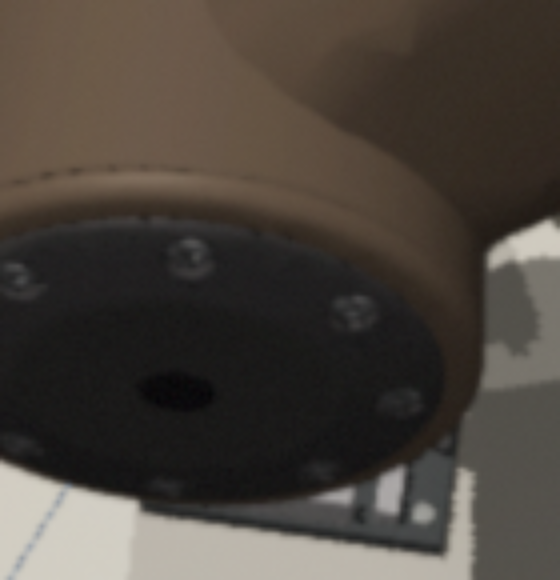

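The arm hides the fixture from the scene camera, so I'll go on by feel.

Emit:
play_rows(
  rows=[
    {"slide": [0,0,-0.001],"delta_rot": [0,0,-1],"fingers": -1},
    {"slide": [0,0,-0.001],"delta_rot": [0,0,-1],"fingers": -1},
    {"slide": [0,0,-0.001],"delta_rot": [0,0,-1],"fingers": -1},
    {"slide": [0,0,-0.001],"delta_rot": [0,0,-1],"fingers": -1},
    {"slide": [0,0,0],"delta_rot": [0,0,0],"fingers": -1},
  ],
)

```text
time_s: 13.25
tcp_pos: [0.6284, 0.0608, 0.0855]
eef_rot: [180.0, 0.0, -31.7]
contact_force: [2.3, -2.4, -11.8]
gripper_width: 0.029
gripper_force: 20.0
```

```bash
python3 - <<'E'
from h import *
st()
E
```

```text
time_s 13.25
tcp_pos [0.6284 0.0608 0.0855]
eef_rot [179.9888   0.0033 -31.6882]
contact_force [  2.3241  -2.4386 -11.793 ]
moment [-0.9417 -0.9758  0.0387]
gripper_width 0.029038435724771317
gripper_force 19.995400195475668
joints [ 23.214   23.3075 -15.0553   0.0048 -51.6483  35.0948]
```

Emit:
play_rows(
  rows=[
    {"slide": [0,0,-0.001],"delta_rot": [0,0,-1],"fingers": -1},
    {"slide": [0,0,-0.001],"delta_rot": [0,0,-0.8],"fingers": -1},
    {"slide": [0,0,-0.0005],"delta_rot": [0,0,-0.5],"fingers": -1},
    {"slide": [0,0,0],"delta_rot": [0,0,0],"fingers": -1},
  ],
)

```text
time_s: 13.75
tcp_pos: [0.6285, 0.0609, 0.0859]
eef_rot: [180.0, -0.0, -21.2]
contact_force: [3.1, -2.3, -11.4]
gripper_width: 0.0292
gripper_force: 20.0
```

```bash
python3 - <<'E'
from h import *
st()
E
```

```text
time_s 13.75
tcp_pos [0.6285 0.0609 0.0859]
eef_rot [179.9982  -0.0011 -21.1501]
contact_force [  3.0511  -2.3202 -11.4274]
moment [-0.9534 -1.0701 -0.0051]
gripper_width 0.029156259875694267
gripper_force 19.998453282751143
joints [ 23.2169  23.285  -15.0317   0.0026 -51.6838  45.6314]
```

Emit:
play_rows(
  rows=[
    {"slide": [0,0,0],"delta_rot": [0,0,-0.5],"fingers": -1},
    {"slide": [0,0,0],"delta_rot": [0,0,-0.5],"fingers": -1},
    {"slide": [0,0,0],"delta_rot": [0,0,0],"fingers": -1},
  ],
)

```text
time_s: 14.12
tcp_pos: [0.6285, 0.0608, 0.086]
eef_rot: [180.0, -0.0, -16.5]
contact_force: [2.5, -2.4, -11.1]
gripper_width: 0.0293
gripper_force: 20.0
```

```bash
python3 - <<'E'
from h import *
st()
E
```

```text
time_s 14.125
tcp_pos [0.6285 0.0608 0.086 ]
eef_rot [179.9974  -0.0017 -16.5322]
contact_force [  2.5186  -2.3823 -11.1039]
moment [-1.0253 -0.9342  0.0088]
gripper_width 0.029325386008989547
gripper_force 19.99819593213033
joints [ 23.216   23.2836 -15.0293   0.0039 -51.6876  50.2493]
```

Emit:
play_rows(
  rows=[
    {"slide": [0,0,-0.0005],"delta_rot": [0,0,-0.5],"fingers": -1},
    {"slide": [0,0,-0.0005],"delta_rot": [0,0,-0.5],"fingers": -1},
    {"slide": [0,0,0],"delta_rot": [0,0,0],"fingers": -1},
  ],
)

```text
time_s: 14.5
tcp_pos: [0.6285, 0.0608, 0.0861]
eef_rot: [180.0, -0.0, -11.9]
contact_force: [3.0, -1.7, -11.1]
gripper_width: 0.0295
gripper_force: 20.0
```

```bash
python3 - <<'E'
from h import *
st()
E
```

```text
time_s 14.5
tcp_pos [0.6285 0.0608 0.0861]
eef_rot [179.9977  -0.0009 -11.9285]
contact_force [  2.9611  -1.7048 -11.1035]
moment [-1.0501 -1.0533  0.0082]
gripper_width 0.029526921493779824
gripper_force 19.998049551795702
joints [ 23.2153  23.2745 -15.0204   0.0031 -51.7056  54.8543]
```

Emit:
play_rows(
  rows=[
    {"slide": [0,0,-0.0005],"delta_rot": [0,0,-0.5],"fingers": -1},
    {"slide": [0,0,0],"delta_rot": [0,0,-0.3],"fingers": -1},
    {"slide": [0,0,0],"delta_rot": [0,0,0],"fingers": -1},
  ],
)

```text
time_s: 14.88
tcp_pos: [0.6284, 0.0608, 0.0862]
eef_rot: [180.0, 0.0, -8.2]
contact_force: [2.9, -2.2, -11.4]
gripper_width: 0.0291
gripper_force: 20.0
```

```bash
python3 - <<'E'
from h import *
st()
E
```

```text
time_s 14.875
tcp_pos [0.6284 0.0608 0.0862]
eef_rot [179.9964   0.0012  -8.192 ]
contact_force [  2.9158  -2.216  -11.3654]
moment [-1.0742 -1.0034  0.0329]
gripper_width 0.029148821511421983
gripper_force 19.99790619505802
joints [ 23.2146  23.269  -15.0181   0.0031 -51.7157  58.5914]
```

Emit:
play_rows(
  rows=[
    {"slide": [0,0,-0.0005],"delta_rot": [0,0,-0.4],"fingers": -1},
    {"slide": [0,0,0],"delta_rot": [0,0,-0.3],"fingers": -1},
    {"slide": [0,0,0],"delta_rot": [0,0,0],"fingers": -1},
  ],
)

```text
time_s: 15.25
tcp_pos: [0.6285, 0.0609, 0.0863]
eef_rot: [-180.0, -0.0, -4.9]
contact_force: [3.2, -2.4, -10.5]
gripper_width: 0.0292
gripper_force: 20.0
```

```bash
python3 - <<'E'
from h import *
st()
E
```

```text
time_s 15.25
tcp_pos [0.6285 0.0609 0.0863]
eef_rot [-179.9994   -0.0061   -4.8959]
contact_force [  3.2151  -2.3618 -10.5477]
moment [-1.0867 -1.0252 -0.0045]
gripper_width 0.029154169156309574
gripper_force 19.997509937966242
joints [ 23.2165  23.264  -15.0106   0.003  -51.7197  61.8857]
```

Emit:
play_rows(
  rows=[
    {"slide": [0,0,0],"delta_rot": [0,0,-0.4],"fingers": -1},
    {"slide": [0,0,0],"delta_rot": [0,0,-0.2],"fingers": -1},
    {"slide": [0,0,0],"delta_rot": [0,0,0],"fingers": -1},
  ],
)

```text
time_s: 15.62
tcp_pos: [0.6285, 0.0609, 0.0863]
eef_rot: [-180.0, -0.0, -2.2]
contact_force: [3.0, -2.4, -9.9]
gripper_width: 0.0289
gripper_force: 20.0
```

```bash
python3 - <<'E'
from h import *
st()
E
```

```text
time_s 15.625
tcp_pos [0.6285 0.0609 0.0863]
eef_rot [-179.9938   -0.0057   -2.1727]
contact_force [ 3.0077 -2.3568 -9.8626]
moment [-1.0949 -1.0404 -0.2738]
gripper_width 0.02892607958333291
gripper_force 19.99755644481411
joints [ 23.2125  23.2658 -15.0084  -0.004  -51.7179  64.6173]
```

The stop is reached (moment −0.27 N m). I'll back off the turn, lower through the play and release.

Emit:
play_rows(
  rows=[
    {"slide": [0,0,0],"delta_rot": [0,0,0.4],"fingers": -1},
    {"slide": [0,0,0.004],"delta_rot": [0,0,0.1],"fingers": -1},
    {"slide": [0,0,0.005],"delta_rot": [0,0,0],"fingers": -1},
    {"slide": [0,0,0.005],"delta_rot": [0,0,0],"fingers": -1},
    {"slide": [0,0,0],"delta_rot": [0,0,0],"fingers": -1},
  ],
)

```text
time_s: 16.25
tcp_pos: [0.6286, 0.0609, 0.0843]
eef_rot: [-180.0, -0.0, -4.4]
contact_force: [3.0, -2.5, -6.7]
gripper_width: 0.0293
gripper_force: 20.0
```

```bash
python3 - <<'E'
from h import *
st()
E
```

```text
time_s 16.25
tcp_pos [0.6286 0.0609 0.0843]
eef_rot [-179.997    -0.0205   -4.4485]
contact_force [ 2.9847 -2.4932 -6.6758]
moment [-1.1745 -0.7974 -0.0227]
gripper_width 0.029291750687435728
gripper_force 19.999046871671453
joints [ 23.2169  23.388  -15.121    0.0087 -51.4715  62.3292]
```

Emit:
play_rows(
  rows=[
    {"slide": [0,0,0],"delta_rot": [0,0,0],"fingers": 0.2},
    {"slide": [0,0,0],"delta_rot": [0,0,0],"fingers": 0.2},
    {"slide": [0,0,0],"delta_rot": [0,0,0],"fingers": 0.2},
    {"slide": [0,0,0],"delta_rot": [0,0,0],"fingers": 0.2},
    {"slide": [0,0,0],"delta_rot": [0,0,0],"fingers": 0.2},
    {"slide": [0,0,-0.1],"delta_rot": [0,0,0],"fingers": 0.2},
    {"slide": [0,0,-0.3],"delta_rot": [0,0,0],"fingers": 0.2},
    {"slide": [0,0,0],"delta_rot": [0,0,1],"fingers": 0.2},
  ],
)

```text
time_s: 17.25
tcp_pos: [0.6311, 0.0615, 0.1494]
eef_rot: [-179.8, -0.4, -9.1]
contact_force: [-0.3, -0.3, -0.5]
gripper_width: 0.0528
gripper_force: 0.0
```

Emit:
play_rows(
  rows=[
    {"slide": [0,0,0],"delta_rot": [0,0,1],"fingers": 0.2},
    {"slide": [0,0,0],"delta_rot": [0,0,1],"fingers": 0.2},
    {"slide": [0,0,0],"delta_rot": [0,0,1],"fingers": 0.2},
    {"slide": [0,0,0],"delta_rot": [0,0,1],"fingers": 0.2},
    {"slide": [0,0,0],"delta_rot": [0,0,1],"fingers": 0.2},
    {"slide": [0,0,0],"delta_rot": [0,0,1],"fingers": 0.2},
    {"slide": [0,0,0],"delta_rot": [0,0,1],"fingers": 0.2},
  ],
)

```text
time_s: 18.12
tcp_pos: [0.6288, 0.0609, 0.1453]
eef_rot: [-180.0, -0.0, -41.3]
contact_force: [0.1, -0.5, 0.2]
gripper_width: 0.0528
gripper_force: 0.0
```

Emit:
play_rows(
  rows=[
    {"slide": [0,0,0],"delta_rot": [0,0,1],"fingers": 0.2},
    {"slide": [0,0,0],"delta_rot": [0,0,1],"fingers": 0.2},
    {"slide": [0,0,0],"delta_rot": [0,0,1],"fingers": 0.2},
    {"slide": [0,0,0],"delta_rot": [0,0,1],"fingers": 0.2},
    {"slide": [0,0,0],"delta_rot": [0,0,1],"fingers": 0.2},
    {"slide": [0,0,0],"delta_rot": [0,0,1],"fingers": 0.2},
    {"slide": [0,0,0],"delta_rot": [0,0,1],"fingers": 0.2},
    {"slide": [0,0,0],"delta_rot": [0,0,0],"fingers": 0.2},
  ],
)

```text
time_s: 19.12
tcp_pos: [0.6287, 0.0609, 0.1452]
eef_rot: [-179.9, -0.0, -73.2]
contact_force: [-0.0, -0.4, 0.2]
gripper_width: 0.0526
gripper_force: 0.0
```

```bash
python3 - <<'E'
from h import *
st();print(go((.6549,-.0272,.14)))
c=r.capture("side");i=c["image"][150:335,205:400];cv2.imwrite("pics/d2.png",cv2.resize(i,None,fx=3,fy=3,interpolation=cv2.INTER_CUBIC))
E
```

```text
time_s 19.125
tcp_pos [0.6287 0.0609 0.1452]
eef_rot [-179.9413   -0.0018  -73.178 ]
contact_force [-0.005  -0.4108  0.1526]
moment [0.0106 0.1298 0.0103]
gripper_width 0.0526427128944047
gripper_force 0.0
joints [ 23.2152  19.9684 -11.3628   0.0097 -58.6107  -6.3982]
[0.6128 0.0031 0.0344]
```

View pics/d2.png

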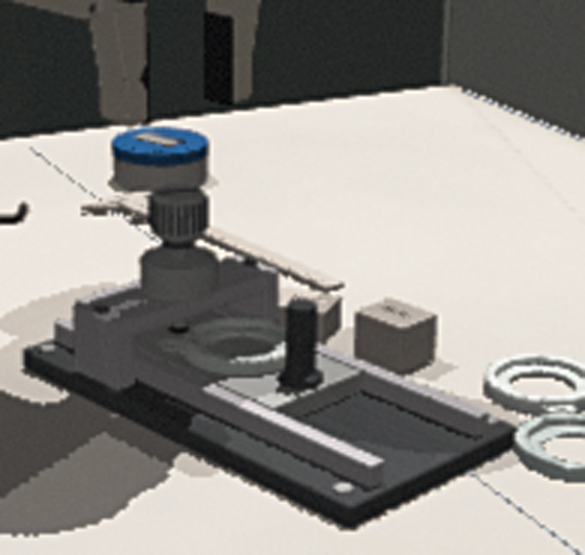

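The knob stands up by itself, with its shank showing near (178,242). The carriage is still in, with the post's top at about (300,303). Next I'll go to the post.

Emit:
play_rows(
  rows=[
    {"slide": [0.2,0,0],"delta_rot": [0,0,0],"fingers": 0.2},
    {"slide": [0.25,0.003,0],"delta_rot": [0,0,0],"fingers": 0.2},
    {"slide": [0.163,0,0],"delta_rot": [0,0,0],"fingers": 0.2},
    {"slide": [0,0,0.2],"delta_rot": [0,0,0],"fingers": 0.2},
    {"slide": [0,0,0.25],"delta_rot": [0,0,0],"fingers": 0.2},
    {"slide": [0,0,0.2],"delta_rot": [0,0,0],"fingers": 0.2},
    {"slide": [0,0,0.05],"delta_rot": [0,0,0],"fingers": 0.2},
    {"slide": [0,0,0],"delta_rot": [0,0,0],"fingers": 0.2},
  ],
  squeeze=12,
)

```text
time_s: 20.18
tcp_pos: [0.6549, -0.0273, 0.0396]
eef_rot: [180.0, -0.0, -73.2]
contact_force: [0.3, -1.4, -0.4]
gripper_width: 0.053
gripper_force: 0.0
```

Emit:
play_rows(
  rows=[
    {"slide": [0,0,0],"delta_rot": [0,0,0],"fingers": -1},
    {"slide": [0,0,0],"delta_rot": [0,0,0],"fingers": -1},
    {"slide": [0,0,0],"delta_rot": [0,0,0],"fingers": -1},
    {"slide": [0,0,0],"delta_rot": [0,0,0],"fingers": -1},
    {"slide": [0,0,0],"delta_rot": [0,0,0],"fingers": -1},
  ],
)

```text
time_s: 20.8
tcp_pos: [0.6548, -0.0272, 0.0394]
eef_rot: [-180.0, -0.0, -73.2]
contact_force: [-0.7, 0.3, 2.2]
gripper_width: 0.0155
gripper_force: 12.0
```

Emit:
play_rows(
  rows=[
    {"slide": [0.03,0,0],"delta_rot": [0,0,0],"fingers": -1},
    {"slide": [0.06,0,0],"delta_rot": [0,0,0],"fingers": -1},
    {"slide": [0.08,0,0],"delta_rot": [0,0,0],"fingers": -1},
    {"slide": [0.08,0,0],"delta_rot": [0,0,0],"fingers": -1},
    {"slide": [0.08,0,0],"delta_rot": [0,0,0],"fingers": -1},
    {"slide": [0.06,0,0],"delta_rot": [0,0,0],"fingers": -1},
    {"slide": [0.04,0,0],"delta_rot": [0,0,0],"fingers": -1},
    {"slide": [0,0,0],"delta_rot": [0,0,0],"fingers": -1},
  ],
)

```text
time_s: 21.8
tcp_pos: [0.6736, -0.091, 0.0394]
eef_rot: [-180.0, -0.1, -73.3]
contact_force: [-1.1, -2.1, 4.8]
gripper_width: 0.0153
gripper_force: 12.0
```

Emit:
play_rows(
  rows=[
    {"slide": [0.015,0,0],"delta_rot": [0,0,0],"fingers": -1},
    {"slide": [0.01,0,0],"delta_rot": [0,0,0],"fingers": -1},
    {"slide": [0.004,0,0],"delta_rot": [0,0,0],"fingers": -1},
    {"slide": [0,0,0],"delta_rot": [0,0,0],"fingers": -1},
  ],
)

```text
time_s: 22.3
tcp_pos: [0.6744, -0.0937, 0.0393]
eef_rot: [180.0, -0.0, -73.2]
contact_force: [-2.3, 0.6, 5.3]
gripper_width: 0.0154
gripper_force: 12.0
```

Emit:
play_rows(
  rows=[
    {"slide": [0,0,0],"delta_rot": [0,0,0],"fingers": 0.2},
    {"slide": [0,0,0],"delta_rot": [0,0,0],"fingers": 0.2},
    {"slide": [0,0,0],"delta_rot": [0,0,0],"fingers": 0.2},
    {"slide": [0,0,0],"delta_rot": [0,0,0],"fingers": 0.2},
    {"slide": [0,0,-0.2],"delta_rot": [0,0,0],"fingers": 0.2},
    {"slide": [0,0,-0.3],"delta_rot": [0,0,0],"fingers": 0.2},
    {"slide": [0,0,-0.3],"delta_rot": [0,0,0],"fingers": 0.2},
    {"slide": [0,0,0],"delta_rot": [0,0,0],"fingers": 0.2},
  ],
)

```text
time_s: 23.3
tcp_pos: [0.677, -0.0932, 0.164]
eef_rot: [-179.6, -0.1, -73.2]
contact_force: [-0.4, 0.1, -0.4]
gripper_width: 0.0528
gripper_force: 0.0
```

```bash
python3 - <<'E'
from h import *
st()
c=r.capture("side");i=c["image"][150:335,205:400];cv2.imwrite("pics/d3.png",cv2.resize(i,None,fx=3,fy=3,interpolation=cv2.INTER_CUBIC))
E
```

```text
time_s 23.3
tcp_pos [ 0.677  -0.0932  0.164 ]
eef_rot [-179.5648   -0.1276  -73.1762]
contact_force [-0.4209  0.1409 -0.4033]
moment [ 0.0159  0.1679 -0.027 ]
gripper_width 0.05280446958665936
gripper_force 0.0
joints [  8.4945  23.4023  -3.4061   0.0711 -62.7425   8.2975]
```

View pics/d3.png

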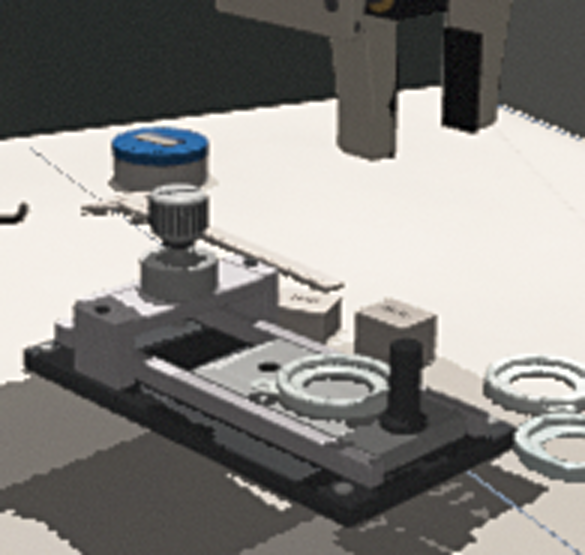

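The carriage is out (post top at about (405,347)), the knob is still up, and the blocks and ring have not moved. I'll check the travel and hand in.

```bash
python3 - <<'E'
from h import *
b=r.capture("side")
A=plane(b,(305.0,251.0),.066);B=plane(b,(339.8,265.5),.066);d=np.linalg.norm(A-B);print(d)
if d>.064: print(r.close_job())
E
```

```text
0.07174406910771439
the job is handed in; nothing more can be done
None
```

The job is handed in: the screw stands up by itself at its stop, the carriage is fully out (about 70 mm by the arm's travel and the side camera), and the blocks and ring look unmoved; the judge's verdict was not shown.

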